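Hang the hook-on pocket in the scrap crate

ROBOT

A 7-joint arm with a two-finger parallel gripper is mounted at the origin on a cart in front of the work surface, level with it; the furniture and walls round the work are solid. World frame = base frame: x ahead of the robot, y to its left, z up, the work surface at z = 0. Lengths are in m, angles in rad, forces in N, time in s.
With the tool pointing down it reaches from about 0.425 to 0.925 m from the base axis. Payload 6.8 kg.
Tool frame: the origin (TCP) lies at the very end of the fingers, on their centre line; the grasp point (between the pads) lies 19 mm behind it; z points along the fingers, y is the line along which they close (so a half turn about z gives the same grasp; the last joint's range is limited). The gripper opens to 85 mm and grips with 20 to 120 N. Pads are 22 mm wide; open, the fingers measure 114 mm over their backs; the gripper's body (76 mm by 85 mm) begins 54 mm behind the grasp point. The pads swing forward as they close: fully open they stand 13 mm farther back than shut.
Start: joints at [1.145, 0.477, 0.022, 1.555, -0.011, 1.109, -0.083], TCP at [0.211, -0.641, 0.231] pointing down, gripper open.
Joint ranges: [-2.96, 2.96], [-0.34, 2.1], [-1.41, 1.46], [0.24, 2.44], [-1.37, 4.51], [0.17, 1.92], [-2.96, 2.96]. Speed limits (rad/s): [2.39, 2.39, 3.14, 3.14, 3.14, 3.14, 3.14].

INTERFACE

Orientations are given as a rotation vector (axis times angle).
In Python, from bench import get_obs, viewer, r gives the robot as it stands. The module is installed in compiled form; this text tells all that it offers.
- The arm moves only by the tool play_rows, never from a script. Its argument "commands" is a list that holds one entry, the list of rows, each a list of 5 numbers: the gripper's target within -1 to 1 (shut at 1, half-way at 0, fully open at -1), then the shift along the tool's x, y, z scaled (see below), then the turn about the tool's z scaled (see below). A call has 1 to 12 rows; each row is the pose to reach, as a shift and turn from the pose commanded when the call began, along the tool's axes at that moment; what a row does not reach only later rows make up. The controller multiplies each number of a shift by 0.2 m and each number of a turn by pi/2 rad. A row lasts 1/12 s, in which the tool goes at most 41.7 mm and 7.16 degrees, less where a joint would pass 70% of its speed; a pose out of reach is approached as far as the arm can. A call with a number of a shift or a turn outside -1 to 1 is refused whole. A call with a gripper value outside its range is refused whole. The fingers move at their own pace and stop on an object; "grip_force" is the grip in N (left out, the last holds). Time passes only in rows, so rows that repeat a pose let the fingers close. It gives the time, the measured TCP pose, the force, the opening and the grip force at its end, in the units of the state.
- get_obs(): the state, without advancing time (a new reading comes with each control period).
- viewer.grab_frame(name): name is "scene" or "top" or "wrist"; returns a dict with "pixels" (480x640x3 uint8, red, green, blue), "fovy" (degrees; the focal length in pixels is half the picture's height over the tangent of half this angle, whatever the lens; pixels are square), "cx", "cy" (the principal point, pixels), "distortion" ([k1, k2, p1, p2, k3] as OpenCV has them; the pictures are not rectified), "world_to_cam" (4x4, takes a point from world to camera coordinates); the wrist camera has in their place "hand_eye" (4x4, takes a point from camera to tool coordinates, whose origin is the TCP and whose axes are the flange's). Camera axes: x right, y up, looking along -z (the intrinsics and any distortion apply to the point x, -y, -z); pixel columns grow to the right and rows downward; lengths in m; the calibration is good to about 2 mm. A picture is of the moment at which its call begins: read the wrist's pose just before it. There is no depth.
- r.hand_in(): hands the job in; it is judged then, once.
Trained networks look in a picture, given as the dict that the camera call returned (one of the last four; its "shot" number tells which), for a name from the list of things; names that differ only in an ending like _2 or _b are one class to them, and where a whole thing is asked for, a point or a joint stands for the part that bears it (a point fixed in the world has none). Each returns a list of dicts, best first, with "score" (0 to 1); they miss things now and then, are a little off and sometimes report something else, mostly with a low value. They report only what shows in the picture. A call takes as long as a camera call. They do not tell look-alikes from the thing itself.
- viewer.trace(picture, thing): "pixels" (480x640 bool, what is visible of it) and "rect" ([left, top, right, bottom] in pixels, round what is visible of it).
The state is a dict: "clock": time; "joints": joint angles; "qvel": joint speeds; "tau": joint torques, N m; "tcp_pos": TCP position; "orientation": TCP orientation; "contact_force": force on the tool from outside, world axes, zero at the start; "moment": the same for the moment, N m; "grip_width": finger opening in m; "gripper_force": force on a finger pad.
Only numpy, scipy, OpenCV 4.12 (cv2) and the standard library are available. Lean on these libraries where they do the work, as an engineer would, in place of code of your own. Each camera call takes 0.05 s, during which the arm holds its last target. There are 200 camera calls.

TASK

Hang the sheet-metal pocket that has the bent lip inside the green crate of foam offcuts, so that copper ends can be kept apart from the foam: hook its lip over the rim on the side of the crate nearest the robot, anywhere along that side, lip outside and pocket inside, and leave it hanging there by itself. Leave the plain pocket without a lip standing where it is.

Things in the scene. Friction and masses are not known exactly. Their poses are not given: they have to be found in the camera images.
- pocket_centre (a point): Centre of the hook-on pocket: open-topped sheet-metal box 52 deep (x), 48 wide (y), 3 mm walls, with a bent lip on its -x side, standing upright, 160 g. Point is midway in depth and width, 44 mm over its underside; side and front walls end 36 mm above the point. Grip the 48 mm width from above (fingers on the y sides), pads 0 to 30 mm above the point. Axes: x from lip side to front, y width, z up.
- lip (a point): Middle of the lip's underside, 44 mm towards -x and 44 mm above pocket_centre, same axes. The lip is a level plate (3 mm, 48 wide) from the pocket's back wall out to -x, then bent down 28 mm: a slot 36 mm wide (18 to either side of this point), open below, that goes over the rim. The flange's outer face is 21 mm from this point. Hung on, this point lies on top of the rim.
- near_rim (a point): Middle of the rim's top on the side nearest the robot of the green slatted plastic crate (359 x 449 x 190 mm, open on top, fixed, foam offcuts to about 75 mm up). 190 mm above the table. Rim 16 mm thick (8 to either side), running 200 mm either way along y; the 8 mm wall below leans inward 11 mm to its foot. Axes: x into the crate (away from the robot), y along this rim, z up.
- plain_centre (a point): Centre of the plain pocket, 40 mm above its underside: the same sheet-metal box, 52 x 48 x 80 mm, but with no lip. To be left standing where it is.
Mind the look-alikes: they are no part of the job. What is shaped like the part that bears pocket_centre but pink, purple or red is not meant.

How it is judged:
By the outcome, as a careful person would: the job done as asked, in the order asked, and still so for the second after the job is handed in, with the robot touching nothing.
It also fails if it takes over 40 s, if anything falls off the work surface, if the arm or the gripper's body presses on something with over 40 N, if the wrist force passes 120 N, or if a joint passes its speed limit or range.

## Working session

There is one attempt and no reset: what is moved stays moved. The work goes in short steps, Python scripts to look and compute and a tool call to move; the robot and the scene stay as the last step left them, time stands still between calls to the robot, and variables do not carry over. Pictures are saved under pics/ and viewed, at most 10 in all, crops included, and the job is handed in when it is done.

Besides the shell and the picture viewer there is one more tool, called as name([rows], argument=value, ...), one row to a line, values as JSON. play_rows: Moves the arm, as the interface text tells. Shifts and turns lie within -1 to 1; 1 stands for 0.2 m of shift or pi/2 rad of turn. Its arguments: {"type":"object","properties":{"commands":{"type":"array","items":{"type":"array","items":{"type":"array","items":{"type":"number","minimum":-1,"maximum":1}}}},"grip_force":{"type":"number"}},"required":["commands"]}

```bash
mkdir -p pics; cat > h.py <<'E'
import numpy as np, cv2
from bench import get_obs, viewer, r
from scipy.spatial.transform import Rotation as R
def K(p):
    f=240/np.tan(np.radians(p["fovy"])/2)
    return np.array([[f,0,p["cx"]],[0,f,p["cy"]],[0,0,1]])
def w2c(p,obs=None):
    if "world_to_cam" in p: return np.array(p["world_to_cam"])
    T=np.eye(4);T[:3,:3]=R.from_rotvec(obs["orientation"]).as_matrix();T[:3,3]=obs["tcp_pos"]
    return np.linalg.inv(T@np.array(p["hand_eye"]))
F=np.diag([1.,-1,-1])
def proj(p,X,obs=None):
    M=w2c(p,obs);c=(np.atleast_2d(X)@M[:3,:3].T+M[:3,3])@F
    return cv2.projectPoints(c.reshape(-1,1,3),np.zeros(3),np.zeros(3),K(p),np.array(p["distortion"],float))[0][:,0]
def onz(p,uv,z,obs=None):
    M=w2c(p,obs);n=cv2.undistortPoints(np.array(uv,float).reshape(-1,1,2),K(p),np.array(p["distortion"],float))[:,0]
    d=np.c_[n,np.ones(len(n))]@F@M[:3,:3]; o=-M[:3,:3].T@M[:3,3]
    z=np.asarray(z,float); return o+d*((z-o[2])/d[:,2])[:,None]
def save(p,name): cv2.imwrite("pics/"+name,p["pixels"][:,:,::-1])
E
python3 - <<'E'
from h import *
o=get_obs();print(o["tcp_pos"],o["orientation"],o["joints"],o["contact_force"])
for c in ["scene","top"]:
    p=viewer.grab_frame(c);save(p,c+"0.png");print(c,p["distortion"],p["fovy"],np.round(p["world_to_cam"],3).tolist())
    for t in ["pocket_centre","plain_centre","near_rim"]:
        for d in viewer.trace(p,t)[:5]: print(t,round(d["score"],2),d["rect"],d["pixels"].sum())
E
```

```text
[ 0.21069925 -0.64065456  0.23032763] [-3.10025928e+00 -4.96764564e-01  6.59459269e-04] [ 1.14493898  0.47781042  0.02233961  1.55643054 -0.01150513  1.10931498
 -0.08311165] [ 0.03695053  0.75835877 -0.36070187]
scene [-0.07591118  0.          0.          0.          0.        ] 42.54902696899416 [[-0.591, -0.807, 0.007, 0.403], [0.513, -0.369, 0.775, -0.389], [-0.623, 0.461, 0.632, -1.507], [0.0, 0.0, 0.0, 1.0]]
pocket_centre 0.96 [403.5, 188.4, 431.0, 223.9] 594
pocket_centre 0.86 [360.1, 264.8, 391.6, 297.8] 902
pocket_centre 0.83 [216.4, 327.1, 241.4, 380.0] 966
pocket_centre 0.77 [368.8, 173.2, 394.6, 190.3] 216
plain_centre 0.95 [250.4, 300.8, 273.8, 340.1] 802
near_rim 0.56 [216.3, 145.3, 398.1, 289.8] 15145
top [-0.08079068  0.          0.          0.          0.        ] 56.89690808006273 [[0.015, -1.0, 0.01, 0.048], [0.983, 0.016, 0.184, -0.59], [-0.184, 0.007, 0.983, -1.423], [0.0, 0.0, 0.0, 1.0]]
pocket_centre 0.85 [418.0, 222.3, 447.8, 240.3] 468
pocket_centre 0.7 [173.6, 261.2, 202.1, 292.7] 528
pocket_centre 0.65 [316.5, 272.4, 334.8, 302.6] 458
pocket_centre 0.57 [409.4, 163.3, 440.4, 199.6] 520
plain_centre 0.8 [218.1, 255.5, 238.4, 273.4] 334
near_rim 0.58 [250.5, 125.2, 400.2, 247.6] 13821
```

View pics/scene0.png

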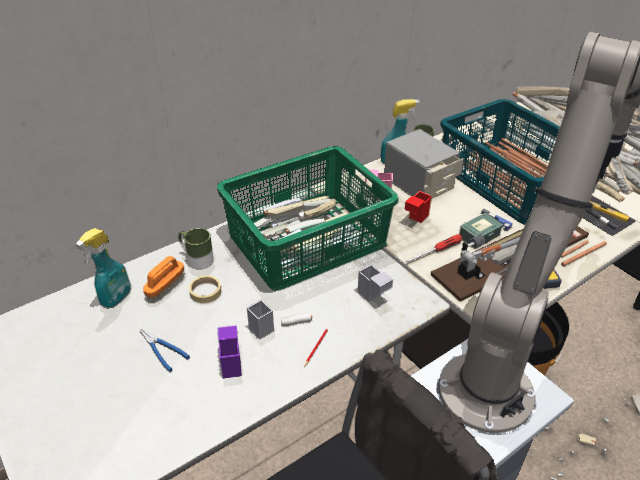

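View pics/top0.png

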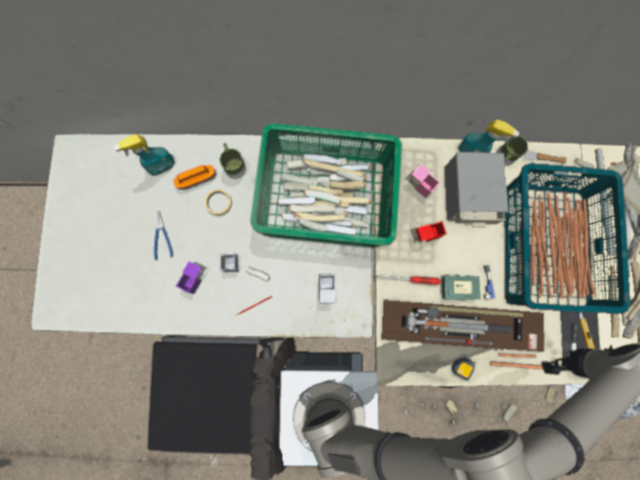

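The scene view shows four pocket shapes that the network reports, by scene pixel:
- **Red:** (418,206), a look-alike.
- **Purple:** (229,352), a look-alike.
- **Pink:** (382,180), a look-alike.
- **Grey with a lip:** (376,281), or (326,288) in the top view. This one fits: bare sheet metal with a bent lip.

The plain grey pocket at (261,319) has no lip and stays where it is. I'll confirm the lipped one in an enlarged crop.

```bash
python3 - <<'E'
from h import *
s=viewer.grab_frame("scene");t=viewer.grab_frame("top")
a=cv2.resize(s["pixels"][255:310,345:405],(400,367),interpolation=cv2.INTER_CUBIC)
b=cv2.resize(t["pixels"][260:315,295:355],(400,367),interpolation=cv2.INTER_CUBIC)
cv2.imwrite("pics/crop1.png",np.hstack([a,b])[:,:,::-1])
c=viewer.trace(t,"pocket_centre")
for d in c:
    x0,y0,x1,y1=d["rect"]
    if abs((x0+x1)/2-326)<12 and abs((y0+y1)/2-287)<12:
        m=d["pixels"].astype(np.uint8); cs=cv2.findContours(m,0,1)[0]; q=max(cs,key=cv2.contourArea)
        rr=cv2.minAreaRect(q);print(rr); print("corners z.085",onz(t,cv2.boxPoints(rr),0.085).round(3).tolist())
g=viewer.trace(t,"near_rim")[0]["pixels"].astype(np.uint8)
q=max(cv2.findContours(g,0,1)[0],key=cv2.contourArea)
h=cv2.approxPolyDP(cv2.convexHull(q),6,True)[:,0];print(h.tolist(),onz(t,h,0.19).round(3).tolist())
g=viewer.trace(s,"near_rim")[0]["pixels"].astype(np.uint8)
q=max(cv2.findContours(g,0,1)[0],key=cv2.contourArea)
h=cv2.approxPolyDP(cv2.convexHull(q),6,True)[:,0];print(h.tolist(),onz(s,h,0.19).round(3).tolist())
E
```

```text
((326.5, 288.5), (27.0, 15.0), 90.0)
corners z.085 [[0.459, 0.039, 0.085], [0.46, -0.009, 0.085], [0.374, -0.01, 0.085], [0.373, 0.038, 0.085]]
[[263, 128], [282, 123], [398, 137], [394, 239], [352, 246], [253, 230]] [[0.914, 0.226, 0.19], [0.933, 0.165, 0.19], [0.893, -0.205, 0.19], [0.562, -0.185, 0.19], [0.538, -0.057, 0.19], [0.582, 0.243, 0.19]]
[[340, 147], [398, 196], [386, 244], [273, 290], [231, 238], [217, 185]] [[0.874, -0.211, 0.19], [0.555, -0.182, 0.19], [0.409, -0.009, 0.19], [0.438, 0.33, 0.19], [0.673, 0.314, 0.19], [0.916, 0.224, 0.19]]
```

View pics/crop1.png

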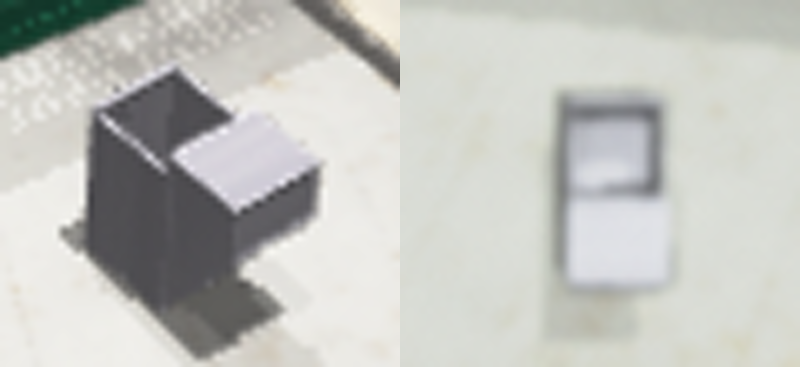

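The crop confirms it: grey pocket, with the lip facing the robot. I'll start moving.

play_rows([
  [[-1,0.8,-0.52,-0.35,0.2],[-1,0.8,-0.52,-0.35,0.2],[-1,0.8,-0.52,-0.35,0.2],[-1,0.8,-0.52,-0.35,0.2],[-1,0.8,-0.52,-0.35,0.2],[-1,0.8,-0.52,-0.35,0.2],[-1,0.8,-0.52,-0.35,0.2]],
])

```text
clock: 1.23
tcp_pos: [0.3329, -0.4909, 0.3026]
orientation: [3.14, 0.014, 0.003]
contact_force: [-1.1, -1.0, 0.3]
grip_width: 0.0855
gripper_force: 0.0
```

play_rows([
  [[-1,0.5,-1,0,0],[-1,0.5,-1,0,0],[-1,0.5,-1,0,0],[-1,0.5,-1,0,0],[-1,0.5,-1,0,0],[-1,0.5,-1,0,0],[-1,0.5,-1,0,0]],
])

```text
clock: 1.82
tcp_pos: [0.4314, -0.2886, 0.301]
orientation: [-3.14, -0.015, -0.0]
contact_force: [0.4, -0.5, -0.0]
grip_width: 0.0852
gripper_force: 0.0
```

play_rows([
  [[-1,0.1,-1,0,0],[-1,0.1,-1,0,0],[-1,0.1,-1,0,0],[-1,0.1,-1,0,0],[-1,0.1,-1,0,0],[-1,0.1,-1,0,0],[-1,0.1,-1,0,0]],
])

```text
clock: 2.4
tcp_pos: [0.449, -0.0924, 0.3012]
orientation: [3.141, 0.007, -0.0]
contact_force: [-1.2, -0.5, -1.0]
grip_width: 0.0857
gripper_force: 0.0
```

play_rows([
  [[-1,-0.1,-0.53,0.35,0],[-1,-0.1,-0.53,0.35,0],[-1,-0.1,-0.53,0.35,0],[-1,-0.1,-0.53,0.35,0],[-1,-0.1,-0.53,0.35,0],[-1,-0.1,-0.53,0.35,0],[-1,-0.1,-0.53,0.35,0]],
])

```text
clock: 2.98
tcp_pos: [0.4296, 0.0114, 0.2318]
orientation: [3.141, -0.001, 0.002]
contact_force: [0.7, 0.1, 0.2]
grip_width: 0.0858
gripper_force: 0.0
```

```bash
python3 - <<'E'
from h import *
o=get_obs();print(o["tcp_pos"],o["orientation"],o["joints"])
p=viewer.grab_frame("wrist");save(p,"w1.png");print(np.round(p["hand_eye"],3).tolist())
for d in viewer.trace(p,"pocket_centre")[:3]: print(d["score"],d["rect"])
def box(y,c):
    P=[[-26,-24,36],[26,-24,36],[26,24,36],[-26,24,36],[-65,-24,47],[-65,24,47],[-26,-24,47],[-26,24,47]]
    return np.array(P)/1000@R.from_euler('z',y).as_matrix().T+c
print(proj(p,box(0,[.436,.015,.044]),o).round().tolist())
E
```

```text
[0.42959732 0.01136484 0.23183767] [ 3.14109222e+00 -9.93325004e-04  1.64286780e-03] [ 0.20942777  0.09142949 -0.40046745  2.08656748  0.04398889  0.9703118
 -1.78580101]
[[-0.0, 0.957, 0.289, 0.075], [1.0, 0.0, 0.0, 0.0], [0.0, 0.289, -0.957, -0.143], [0.0, 0.0, 0.0, 1.0]]
0.85 [283.1, 163.3, 358.5, 306.4]
[[350.0, 249.0], [351.0, 177.0], [281.0, 177.0], [283.0, 249.0], [350.0, 305.0], [284.0, 305.0], [351.0, 254.0], [282.0, 254.0]]
```

View pics/w1.png

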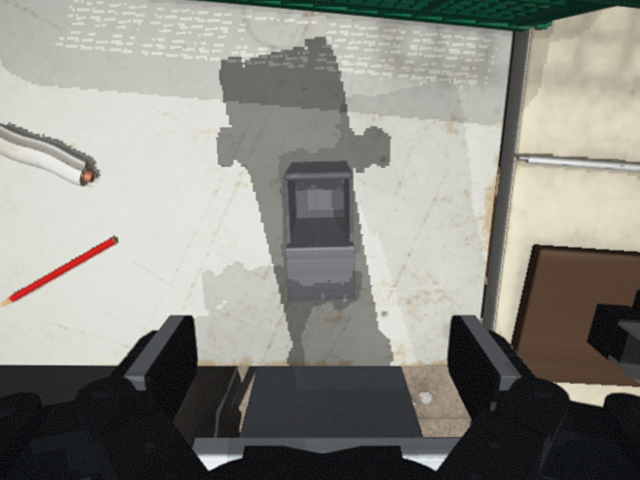

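The wrist view shows the pocket at (320,210) with its lip towards the robot (lower edge near row 302). That is within 2 mm of the prediction, with a yaw of about 1°. Descending and gripping.

play_rows([
  [[-1,0.04,-0.01,0.2,-0.01],[-1,0.04,-0.01,0.4,-0.01],[-1,0.04,-0.01,0.6,-0.01],[-1,0.04,-0.01,0.75,-0.01],[-1,0.04,-0.01,0.87,-0.01],[-1,0.04,-0.01,0.95,-0.01],[-1,0.04,-0.01,0.95,-0.01],[-1,0.04,-0.01,0.95,-0.01]],
], grip_force=40)

```text
clock: 3.75
tcp_pos: [0.4368, 0.0152, 0.0412]
orientation: [3.141, 0.028, -0.002]
contact_force: [-0.9, -0.4, -0.4]
grip_width: 0.0853
gripper_force: 0.0
```

play_rows([
  [[1,0,0,0,0],[1,0,0,0,0],[1,0,0,0,0],[1,0,0,0,0],[1,0,0,0,0],[1,0,0,0,0],[1,0,0,0,0],[1,0,0,0,0]],
], grip_force=40)

```text
clock: 4.42
tcp_pos: [0.4376, 0.0157, 0.0425]
orientation: [3.141, 0.03, 0.004]
contact_force: [-0.3, -2.2, 6.8]
grip_width: 0.0475
gripper_force: 42.7
```

play_rows([
  [[1,0,0,-0.2,0],[1,0,0,-0.4,0],[1,0,0,-0.6,0],[1,0,0,-0.8,0],[1,0,0,-1,0],[1,0,0,-1,0],[1,0,0,-1,0]],
])

```text
clock: 5.0
tcp_pos: [0.4378, 0.016, 0.2437]
orientation: [3.141, 0.03, 0.009]
contact_force: [-0.1, -0.2, -2.4]
grip_width: 0.0475
gripper_force: 43.2
```

play_rows([
  [[1,0.1,0,-0.2,0],[1,0.1,0,-0.2,0],[1,0.1,0,-0.2,0],[1,0.1,0,-0.2,0]],
])

```text
clock: 5.33
tcp_pos: [0.4557, 0.0162, 0.2797]
orientation: [3.141, 0.031, -0.004]
contact_force: [0.4, 0.8, -2.4]
grip_width: 0.0475
gripper_force: 43.1
```

```bash
python3 - <<'E'
from h import *
o=get_obs();print(o["tcp_pos"],o["orientation"],o["contact_force"])
p=viewer.grab_frame("wrist");save(p,"w2.png")
t=viewer.grab_frame("top")
im=t["pixels"][105:265,235:415]
cv2.imwrite("pics/t2.png",cv2.resize(im,(720,640)[:1]+(640,),interpolation=cv2.INTER_CUBIC)[40:,:,::-1])
E
```

```text
[0.45565656 0.01624171 0.27971178] [ 3.14135331  0.03053359 -0.00390815] [ 0.37685563  0.78784803 -2.41391399]
```

View pics/w2.png

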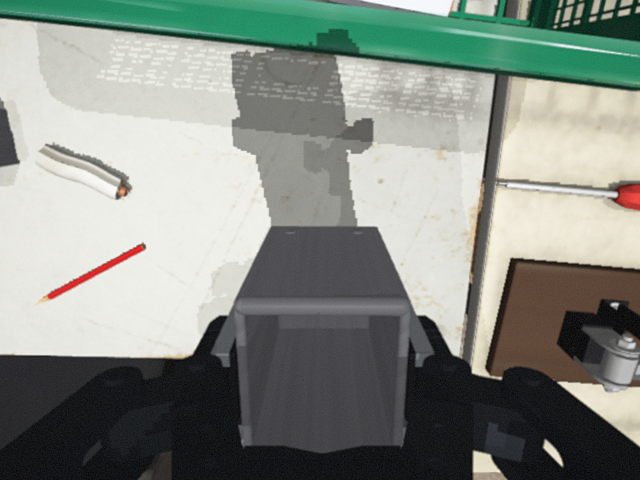

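View pics/t2.png

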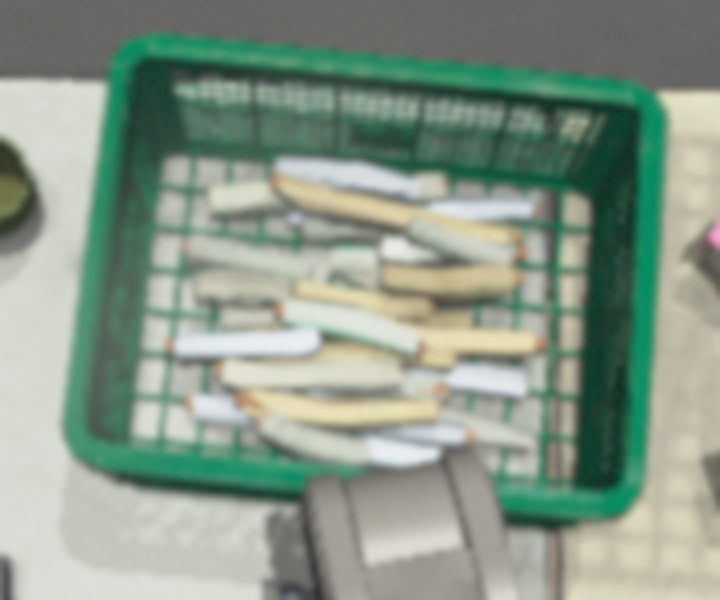

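The wrist view shows the pocket held upright, with the green rim crossing at rows 0–85 and sloping down to the right. The top view shows the crate yawed a few degrees. Next I'll take the rim's edges from the wrist picture numerically.

```bash
python3 - <<'E'
from h import *
o=get_obs();p=viewer.grab_frame("wrist");im=p["pixels"].astype(int)
for u in [150,300,450]:
    print(u,[tuple(im[v,u]) [1] for v in range(0,90,2)], [int(im[v,u,0]) for v in range(0,90,2)])
    vs=np.arange(0,90,10);print(onz(p,np.c_[np.full(9,u),vs],0.19,o)[:, :2].round(3).tolist())
E
```

```text
150 [np.int64(147), np.int64(153), np.int64(158), np.int64(143), np.int64(138), np.int64(138), np.int64(142), np.int64(141), np.int64(141), np.int64(146), np.int64(149), np.int64(155), np.int64(169), np.int64(132), np.int64(92), np.int64(42), np.int64(74), np.int64(180), np.int64(193), np.int64(213), np.int64(210), np.int64(231), np.int64(220), np.int64(213), np.int64(218), np.int64(232), np.int64(217), np.int64(226), np.int64(224), np.int64(211), np.int64(217), np.int64(219), np.int64(216), np.int64(213), np.int64(223), np.int64(231), np.int64(225), np.int64(237), np.int64(230), np.int64(218), np.int64(231), np.int64(231), np.int64(218), np.int64(217), np.int64(214)] [48, 63, 70, 48, 34, 33, 41, 39, 39, 44, 50, 55, 107, 92, 40, 6, 59, 178, 192, 212, 208, 231, 219, 213, 219, 232, 217, 225, 224, 210, 215, 217, 214, 212, 223, 232, 224, 236, 230, 218, 230, 230, 215, 217, 214]
[[0.581, 0.102], [0.576, 0.102], [0.572, 0.103], [0.567, 0.103], [0.563, 0.103], [0.558, 0.104], [0.553, 0.104], [0.549, 0.105], [0.544, 0.105]]
300 [np.int64(173), np.int64(169), np.int64(165), np.int64(160), np.i
[... 1280 characters left out ...]
4), np.int64(144), np.int64(141), np.int64(142), np.int64(146), np.int64(147), np.int64(149), np.int64(151), np.int64(154), np.int64(130), np.int64(104), np.int64(52), np.int64(60), np.int64(140), np.int64(166), np.int64(181), np.int64(194), np.int64(214), np.int64(198), np.int64(195), np.int64(218), np.int64(215), np.int64(198), np.int64(179)] [244, 240, 238, 224, 216, 177, 100, 54, 63, 78, 76, 68, 65, 84, 126, 115, 51, 27, 34, 38, 33, 36, 41, 35, 40, 40, 44, 49, 55, 59, 65, 47, 15, 33, 140, 167, 183, 196, 214, 199, 197, 217, 214, 200, 179]
[[0.583, -0.044], [0.579, -0.044], [0.574, -0.045], [0.57, -0.045], [0.565, -0.045], [0.561, -0.046], [0.556, -0.046], [0.551, -0.047], [0.547, -0.047]]
```

play_rows([
  [[1,0.22,0,0,0.068],[1,0.22,0,0,0.068],[1,0.22,0,0,0.068],[1,0.22,0,0,0.068],[1,0.22,0,0,0.068]],
])

```text
clock: 5.9
tcp_pos: [0.4995, 0.0172, 0.2807]
orientation: [3.138, -0.136, -0.002]
contact_force: [-0.6, -0.1, -1.6]
grip_width: 0.0477
gripper_force: 43.0
```

```bash
python3 - <<'E'
from h import *
o=get_obs();p=viewer.grab_frame("wrist");save(p,"w3.png");im=p["pixels"].astype(int)
print(o["tcp_pos"],o["orientation"],(np.linalg.inv(w2c(p,o))[:3,3]).round(3))
m=cv2.inRange(cv2.cvtColor(p["pixels"],cv2.COLOR_RGB2HSV),(60,120,25),(95,255,255))
for u in [60,150,230,300,370,430,520]:
    g=np.flatnonzero(m[:230,u]); s=np.split(g,np.flatnonzero(np.diff(g)>3)+1); s=max(s,key=len)
    print(u,s[0],s[-1],onz(p,[[u,s[0]],[u,s[-1]]],.19,o)[:,:2].round(4).tolist())
E
```

```text
[0.49952925 0.01722591 0.280734  ] [ 3.13834833e+00 -1.36024005e-01 -2.29012026e-03] [0.574 0.011 0.424]
60 0 136 [[0.6381, 0.1339], [0.5743, 0.1506]]
150 38 86 [[0.617, 0.0931], [0.5946, 0.0976]]
230 93 137 [[0.5875, 0.0571], [0.5656, 0.0603]]
300 102 138 [[0.5799, 0.0216], [0.5618, 0.0234]]
370 65 137 [[0.5946, -0.0156], [0.5591, -0.0136]]
430 112 137 [[0.5691, -0.0455], [0.5564, -0.0453]]
520 0 108 [[0.6182, -0.0904], [0.5672, -0.0924]]
```

View pics/w3.png

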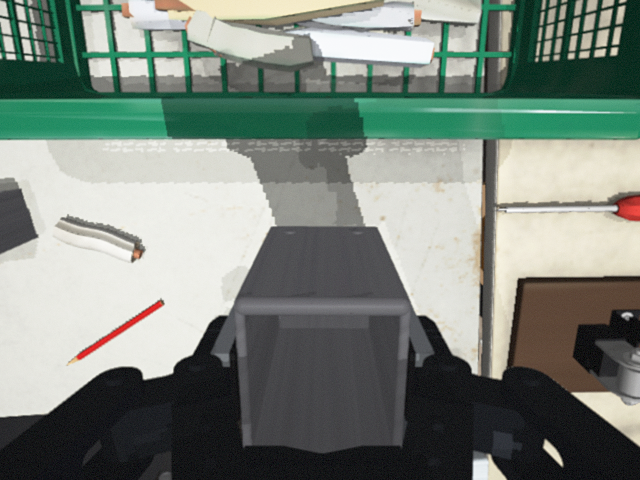

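The wrist camera is now directly above the rim. The band spans rows 102–138 at column 300, so the rim's centre is at x≈0.571, and its yaw matches the tool. Moving over the rim and lowering.

play_rows([
  [[1,0.2,0,0,0],[1,0.4,0,0,0],[1,0.572,0,0,0],[1,0.572,0,0,0],[1,0.572,0,0,0],[1,0.572,0,0,0],[1,0.572,0,0.15,0],[1,0.572,0,0.25,0],[1,0.572,0,0.33,0],[1,0.572,0,0.4,0],[1,0.572,0,0.4,0],[1,0.572,0,0.4,0]],
])

```text
clock: 6.95
tcp_pos: [0.6133, 0.0072, 0.2015]
orientation: [3.138, -0.137, -0.002]
contact_force: [-0.0, 0.4, -1.7]
grip_width: 0.0474
gripper_force: 42.9
```

```bash
python3 - <<'E'
from h import *
o=get_obs();print(o["tcp_pos"],o["orientation"],o["contact_force"])
p=viewer.grab_frame("scene");c=[140,120,440,320]
cv2.imwrite("pics/s3.png",cv2.resize(p["pixels"][150:300,230:430],(800,600),interpolation=cv2.INTER_CUBIC)[:,:,::-1])
E
```

```text
[0.61326022 0.00721267 0.20152963] [ 3.13815951e+00 -1.36563667e-01 -1.75674833e-03] [-0.0499912   0.41313564 -1.6980261 ]
```

View pics/s3.png

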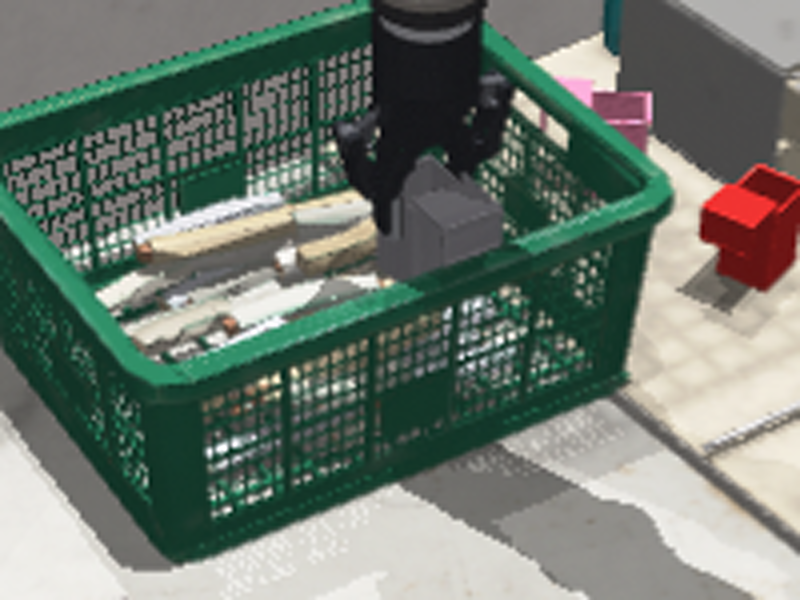

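The crop shows the pocket inside the crate with its lip at (455,225), above and over the near rim. Lowering gently.

play_rows([
  [[1,0,0,0.05,0],[1,0,0,0.1,0],[1,0,0,0.15,0],[1,0,0,0.2,0],[1,0,0,0.24,0],[1,0,0,0.265,0],[1,0,0,0.265,0],[1,0,0,0.265,0]],
])

```text
clock: 7.67
tcp_pos: [0.6145, 0.0072, 0.1479]
orientation: [-3.139, 0.137, 0.001]
contact_force: [-0.3, 0.8, -1.8]
grip_width: 0.0476
gripper_force: 43.1
```

play_rows([
  [[1,0,0,0.005,0],[1,0,0,0.01,0],[1,0,0,0.015,0],[1,0,0,0.015,0]],
])

```text
clock: 8.0
tcp_pos: [0.6146, 0.0072, 0.1454]
orientation: [3.139, -0.137, 0.001]
contact_force: [0.7, -0.4, -2.1]
grip_width: 0.0473
gripper_force: 43.1
```

play_rows([
  [[1,0,0,0.005,0],[1,0,0,0.01,0],[1,0,0,0.01,0],[1,0,0,0.01,0]],
])

```text
clock: 8.33
tcp_pos: [0.6147, 0.0073, 0.1446]
orientation: [3.138, -0.137, 0.001]
contact_force: [-3.3, -1.2, 7.4]
grip_width: 0.0476
gripper_force: 43.9
```

The lip is now resting on the rim at the expected height, so I'll release and back off upward.

play_rows([
  [[-0.3,0,0,0,0],[-0.3,0,0,0,0],[-0.6,0,0,0,0],[-1,0,0,0,0],[-1,0,0,0,0],[-1,0,0,0,0],[-1,0,0,0,0]],
])

```text
clock: 8.92
tcp_pos: [0.6145, 0.0072, 0.1432]
orientation: [3.139, -0.137, -0.0]
contact_force: [0.7, 0.4, 0.5]
grip_width: 0.0853
gripper_force: 0.0
```

play_rows([
  [[-1,0,0,-0.05,0],[-1,0,0,-0.15,0],[-1,0,0,-0.3,0],[-1,0,0,-0.5,0],[-1,0,0,-0.7,0],[-1,0,0,-0.85,0],[-1,0,0,-0.85,0],[-1,0,0,-0.85,0],[-1,0,0,-0.85,0]],
])

```text
clock: 9.67
tcp_pos: [0.6141, 0.0071, 0.3132]
orientation: [3.138, -0.137, -0.001]
contact_force: [-0.2, 0.0, -0.1]
grip_width: 0.0853
gripper_force: 0.0
```

```bash
python3 - <<'E'
from h import *
o=get_obs();print(o["clock"],o["tcp_pos"],o["contact_force"])
p=viewer.grab_frame("scene");w=viewer.grab_frame("wrist")
a=cv2.resize(p["pixels"][150:300,230:430],(400,300),interpolation=cv2.INTER_CUBIC)
cv2.imwrite("pics/s4.png",np.hstack([a,cv2.resize(w["pixels"],(400,300))])[:,:,::-1])
E
```

```text
9.6667 [0.61412568 0.00710544 0.3132098 ] [-0.15993537  0.00375957 -0.0894301 ]
```

View pics/s4.png

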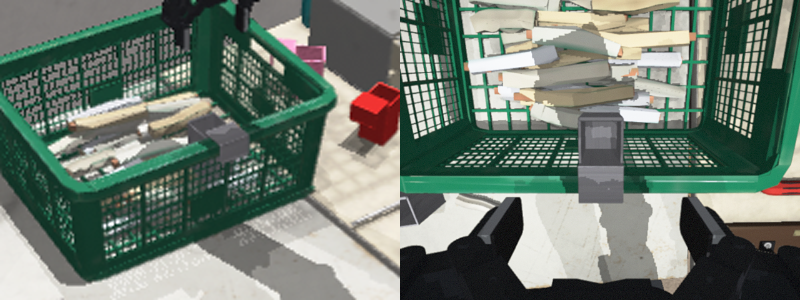

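The left half shows the pocket hanging inside, with its lip over the near rim at (232,145). The wrist half confirms this at (600,150), and the robot is clear. Handing in.

```bash
python3 -c "
from h import *
print(r.hand_in())"
```

```text
the job is handed in; nothing more can be done
None
```

The grey lipped pocket hangs by its lip on the crate's near rim, lip outside and pocket inside. I never touched the plain pocket, and I handed the job in at about 10 s on the robot's clock; no verdict came back.

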